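# Raise the loading-lane barrier and push the tip rack home

## Robot

A 7-joint arm with a two-finger parallel gripper is mounted at the origin on a cart in front of the work surface, level with it; the furniture and walls round the work are solid. World frame = base frame: x ahead of the robot, y to its left, z up, the work surface at z = 0. Lengths are in m, angles in rad, forces in N, time in s.
With the tool pointing down it reaches from about 0.425 to 0.95 m from the base axis. Payload 4.7 kg.
Tool frame: the origin (TCP) lies midway between the tips of the shut fingers; the grasp point (between the pads) lies 19 mm behind it (bot.grasp_offset is the z of the grasp point in the tool frame, in m); z points along the fingers, y is the line along which they close (so a half turn about z gives the same grasp; the last joint's range is limited). The gripper opens to 87 mm and grips with 3 to 60 N. Pads are 19 mm wide; open, the fingers measure 117 mm over their backs; the gripper's body (75 mm by 190 mm) begins 51 mm behind the grasp point.
Start: joints at [1.241, 0.469, -0.049, 1.532, 0.024, 1.141, -0.082], TCP at [0.2, -0.645, 0.223] pointing down, gripper open.
Joint ranges: [-2.59, 2.59], [-0.33, 1.99], [-1.39, 1.29], [0.1, 2.45], [-1.04, 4.18], [0.21, 1.99], [-2.66, 2.66]. Speed limits (rad/s): [2.57, 2.57, 3.14, 3.14, 3.14, 3.14, 3.14].

## Interface

Orientations are given as a unit quaternion [w, x, y, z].
In Python, from plant import bot, cams, status gives the robot as it stands (bot), with the cameras (cams) and the readings (status).
- The arm moves only by the shell command python3 nudge.py 'ROWS' [OPENING]. ROWS is rows parted by semicolons, their numbers by spaces, 1 to 5 of them, each of 6 numbers: dx, dy, dz in m, then a rotation vector rx, ry, rz in rad; each row is the pose to reach, as a shift and turn from the pose commanded when the command began, along the tool's axes at that moment; what a row does not reach only later rows make up. A row lasts 1/10 s, in which the tool goes at most 0.05 m and 0.15 rad, less where a joint would pass 70% of its speed; a pose out of reach is approached as far as the arm can. OPENING is the finger opening in m, set as the command begins (- or left out keeps the last). The fingers move at their own pace and stop on an object; the grip force is fixed at half the most. Time passes only in rows, so rows that do not move let the fingers close. It prints the time, the measured TCP pose, the force, the opening and the grip force at its end.
- status.observe(): the state, without advancing time (a new reading comes with each control period).
- cams.get_image(name): name is "scene" or "top" or "wrist"; returns (picture, depth): 480x640x3 uint8, red, green, blue; 480x640 float32, m along the optical axis (not along the pixel's ray), 0 where there is no reading.
- cams.calibration(name): a dict with "fx", "fy", "cx", "cy" (pixels), "k1" (the pictures are not rectified: a ray, as slopes to the right and down, at radius r is drawn at 1 + k1 r^2 times it, then the intrinsics apply), "cam_to_world" (4x4, takes a point from camera to world coordinates); the wrist camera has in their place "tool_from_camera" (4x4, takes a point from camera to tool coordinates, whose origin is the TCP and whose axes are the flange's). Camera axes: x right, y up, looking along -z (the intrinsics and any distortion apply to the point x, -y, -z); pixel columns grow to the right and rows downward; lengths in m; the calibration is good to about 2 mm. A picture is of the moment at which its call begins: read the wrist's pose just before it. calibration takes no time and is no camera call.
- bot.job_done(): hands the job in; it is judged then, once.
The state is a dict: "time_s": time; "joint_positions": joint angles; "joint_velocities": joint speeds; "effort": joint torques, N m; "tcp_pos": TCP position; "ee_rot": TCP orientation; "ft_force": force on the tool from outside, world axes, zero at the start; "ft_torque": the same for the moment, N m; "width": finger opening in m; "grip_force": force on a finger pad.
Only numpy, scipy, OpenCV 4.12 (cv2) and the standard library are available. Lean on these libraries where they do the work, as an engineer would, in place of code of your own. Each camera call takes 0.05 s, during which the arm holds its last target. There are 200 camera calls.

## Task

Push the free end of the red and white counterweighted barrier arm up past its balance point, so that it goes on over and stays raised by itself with nothing touching it. Then push the magenta tip rack along its lane, through the open gate, until it is fully home against the end stop. Only push: do not lift or tip the rack, and leave the other things where they stand.

Things in the scene. Friction and masses are not known exactly. Their poses are not given: they have to be found in the camera images.
- lane: Fixed aluminium loading lane. Origin: lane centre at table level, in the plane of the barrier. +x runs along the lane away from the robot (the way the rack goes), y left, z up. Base plate x -157 to +133 mm, its top at z = 8 mm. Guide rails: inner faces y = +-64, outer +-76, tops z = 30 mm. A rest post under the arm, y -82 to -94 mm, 78 mm high.
- stop_face (a point): Centre of the end stop's front, in the plane of its two black bumpers: lane x = +125, y = 0, z = 34 mm; axes as the lane. The stop is 128 mm wide, its top at z = 52 mm. The rack is home when its front face is here (rack origin at lane x = +85 mm).
- hinge (a point): On the barrier's hinge axis, which runs along the lane's x through lane y = +115, z = 85 mm, left of the lane; axes as the lane. The hinge post is two grey cheeks, 6 mm thick, at x = +-30 mm, 44 mm wide in y and 100 mm high.
- barrier (a joint): Barrier angle about its hinge, rad: 0 = lowered, level across the lane on its rest; grows as the free end rises; stop at 1.92, leaning left, away from the lane. Below the balance point, about 0.8 rad, it falls back to 0 when let go; above it, it swings on by itself to 1.92 in one to three seconds and stays. Pushing the free end up takes less than 2 N.
- lift_point (a point): On the underside of the barrier arm, 280 mm from the hinge axis, 30 mm from the free end; moves with the arm. Lowered, its axes are the lane's: arm along y, z up. Straight red and white bar, 16 mm wide (x), 14 mm thick, underside 78 mm above the table when lowered; its last 100 mm are clear of rest and rail. A 44 mm steel counterweight stands behind the hinge.
- rack: Loose magenta tip rack with clear lid, 0.2 kg, 88 mm high, 87 mm along the lane (x), 124 mm across (solid part x -39 to +40, y +-59 mm). Origin: centre of its underside; axes as the lane. Stands in the lane between the rails, on the robot's side of the barrier, origin 75 to 105 mm before the arm's plane. Too tall to pass under the lowered arm.
- bottle: Bystander: square clear media bottle with white cap, 50x50x97 mm, upright near the lane's far right. Origin: centre of its underside.
- dropper: Bystander: white reagent bottle with red cap, 37 mm diameter, 69 mm high, upright left of the lane. Origin: centre of its underside.
- tips_blue: Bystander: open tip box, blue deck, white body, 87x122x61 mm, at the right of the worktop. Origin: centre of its underside.
- dropper_blue: Bystander: white reagent bottle with blue cap, 37 mm diameter, 69 mm high, upright at the left. Origin: centre of its underside.

How it is judged:
On the way, in this order (a step that is already met when the one before it is completed fails the run):
1. the barrier stands raised at its stop by itself, untouched, while the rack is still before the gate (value of joint barrier above 1.8 rad and contact force between each of the arm, the fingers and barrier below 0.1 N and x of rack in the frame of lane below -0.04 m), for 0.3 s.
2. the rack is home against the end stop (x of rack in the frame of lane above 0.079 m), for 0.2 s.
At the end, for the whole second after the job is handed in: The barrier stays raised (joint above 1.8 rad) and the rack stands flat and at rest between the rails, within 6 mm of the end stop's bumpers (origin beyond x = 79 mm of the lane, within 12 mm of its centre line) (value of joint barrier above 1.8 rad and x of rack in the frame of lane above 0.079 m and y of rack in the frame of lane between -0.012 and 0.012 m and z of rack in the frame of lane below 0.012 m and angle between rack's own z axis and vertical below 0.08 rad and linear speed of rack below 0.01 m/s); the robot touches nothing.
It fails at once if the rack is lifted off the lane or tipped (z of rack in the frame of lane above 0.03 m or angle between rack's own z axis and vertical above 0.3 rad).
It fails at once if the bottle is displaced by more than 25 mm or tipped (distance of bottle from where it was at the start of the episode above 0.025 m or angle between bottle's own z axis and vertical above 0.4 rad).
It fails at once if the red-capped bottle is displaced by more than 25 mm or tipped (distance of dropper from where it was at the start of the episode above 0.025 m or angle between dropper's own z axis and vertical above 0.4 rad).
It fails at once if the blue tip box is displaced by more than 25 mm or tipped (distance of tips_blue from where it was at the start of the episode above 0.025 m or angle between tips_blue's own z axis and vertical above 0.4 rad).
It fails at once if the blue-capped bottle is displaced by more than 25 mm or tipped (distance of dropper_blue from where it was at the start of the episode above 0.025 m or angle between dropper_blue's own z axis and vertical above 0.4 rad).
It also fails if it takes over 61 s, if anything falls off the work surface, if the arm or the gripper's body presses on something with over 40 N, if the wrist force passes 120 N, or if a joint passes its speed limit or range.

## Working session

There is one attempt and no reset: what is moved stays moved. The work goes in short steps, Python scripts to look and compute and a shell command to move; the robot and the scene stay as the last step left them, time stands still between calls to the robot, and variables do not carry over. Pictures are saved under pics/ and viewed, at most 10 in all, crops included, and the job is handed in when it is done.

```bash
ls; mkdir -p pics
cat > h.py <<'E'
import numpy as np, cv2
from plant import bot, cams, status
def save(n,f):
    im,d=cams.get_image(n); cv2.imwrite(f,im[:,:,::-1]); np.savez('/tmp/'+n+'.npz',im=im,d=d); return im,d
def cloud(n,d):
    """world xyz per pixel from depth"""
    c=cams.calibration(n); v,u=np.mgrid[:480,:640].astype(float)
    K=np.array([[c['fx'],0,c['cx']],[0,c['fy'],c['cy']],[0,0,1]])
    p=cv2.undistortPoints(np.stack([u.ravel(),v.ravel()],1)[:,None],K,np.array([c['k1'],0,0,0.]))[:,0].reshape(480,640,2)
    P=np.stack([p[...,0]*d,-p[...,1]*d,-d,np.ones_like(d)],-1)
    return (P@np.array(c['cam_to_world']).T)[...,:3]
E
python3 - <<'E'
from h import *
for n in('scene','top'): save(n,f'pics/{n}0.png'); print(cams.calibration(n))
print(status.observe())
E
```

```text
nudge.py
pics
plant.py
{'fx': 563.6202020072441, 'fy': 563.6202020072441, 'cx': 320.4998133367291, 'cy': 240.90208842244664, 'k1': 0.05906582684924416, 'cam_to_world': array([[-0.74708808,  0.31304624, -0.58639701, -0.22661323],
       [-0.66458549, -0.36983711,  0.64926623,  0.85949517],
       [-0.01362102,  0.87477   ,  0.48434689,  0.79485454],
       [ 0.        ,  0.        ,  0.        ,  1.        ]])}
{'fx': 538.6521307593337, 'fy': 538.6521307593337, 'cx': 310.9695950618549, 'cy': 237.0263450109679, 'k1': -0.05845330900168243, 'cam_to_world': array([[ 0.0217583 ,  0.98499412, -0.17121084,  0.35723582],
       [-0.99975545,  0.02075991, -0.00761981, -0.0861662 ],
       [-0.00395115,  0.17133476,  0.98520495,  1.6004902 ],
       [ 0.        ,  0.        ,  0.        ,  1.        ]])}
{'time_s': 0.1, 'joint_positions': array([ 1.24107818,  0.46939275, -0.04856196,  1.53354504,  0.02407874,
        1.14101723, -0.08232262]), 'joint_velocities': array([-3.85702455e-04, -1.78119724e-03,  9.24598898e-05, -3.50409904e-03,
       -2.07452572e-03, -2.61994572e-04,  1.36457674e-03]), 'effort': array([ 1.50336623e-04, -5.09173036e+01, -8.14536936e-02, -2.36828667e+01,
       -6.14530826e-02,  3.44645558e-02,  6.20195487e-05]), 'tcp_pos': array([ 0.19984588, -0.64418145,  0.22159518]), 'ee_rot': array([-8.74145052e-04,  9.88711912e-01,  1.49826446e-01, -1.61376475e-04]), 'ft_force': array([-0.54849703, -0.07356963, -0.14487724]), 'ft_torque': array([0.0097675 , 0.04382523, 0.03619127]), 'grip_force': 0.0, 'width': 0.08703642820325172}
```

View pics/scene0.png

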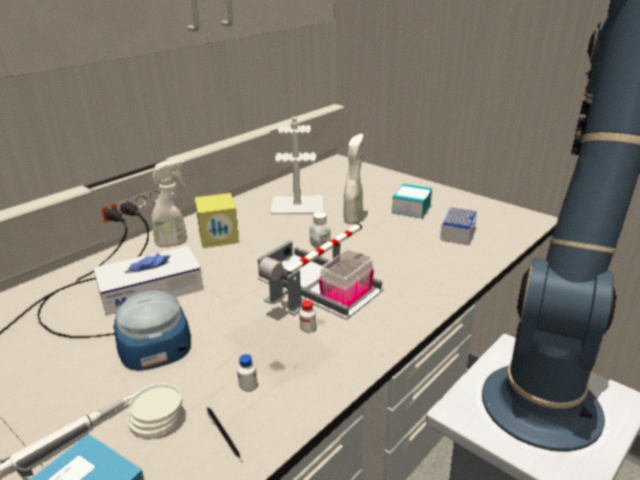

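View pics/top0.png

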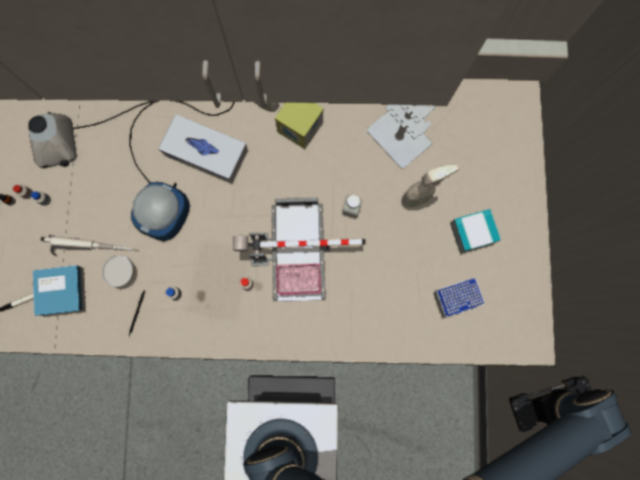

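The top view shows the lane at about (298,250) with the barrier at row 243 from x=265 to 365, and the rack at (299,280). The bottle is at (352,205), the red-capped dropper at (247,284) and the blue tip box at (460,297). The robot base is at (280,450). Next I measure these.

Run:
```python
from h import *
for n in('top','scene'):
    z=np.load(f'/tmp/{n}.npz'); im,d=z['im'],z['d']; P=cloud(n,d)
    hsv=cv2.cvtColor(im,cv2.COLOR_RGB2HSV); H,S,V=[hsv[...,i].astype(int) for i in range(3)]
    X,Y,Z=P[...,0],P[...,1],P[...,2]
    print(n,'table z',np.median(Z[(abs(X-.5)<.05)&(abs(Y+.25)<.05)]))
    red=((H<8)|(H>172))&(S>150)&(V>90)
    k,l,st,c=cv2.connectedComponentsWithStats(red.astype(np.uint8))
    for i in range(1,k):
        if st[i,4]>=12: m=l==i; print('red',c[i].round(),st[i,4],np.median(P[m],0).round(3))
    reg=(X>.2)&(X<.8)&(Y>-.3)&(Y<.2)&(d>0)
    bar=reg&(Z>.082)&(Z<.1)&(Y<-.1)&(Y>-.27)
    bar&=(S>100)|(V>150)
    q=P[bar]
    if len(q)>10:
        print('bar tip y range',q[:,1].min(),q[:,1].max(),'z',np.median(q[:,2]),len(q))
        vx,vy,x0,y0=cv2.fitLine(q[:,:2].astype(np.float32),cv2.DIST_HUBER,0,.01,.01).ravel(); print('bar line',vx,vy,x0,y0, 'lane yaw',np.arctan2(-vx*np.sign(vy),abs(vy)))
    mag=reg&(H>150)&(H<178)&(S>60)
    q=P[mag]; print('mag',len(q),np.percentile(q,[2,50,98],axis=0).round(3).tolist())
    if n=='top':
        m=mag.astype(np.uint8); q=P[mag&(Z>.06)][:,:2]; print('rack rect',cv2.minAreaRect(q.astype(np.float32)))
        # plate: white inside lane
        pl=reg&(Z<.02)&(Z>-.005)&(V>190)&(S<40); k,l,st,c=cv2.connectedComponentsWithStats(pl.astype(np.uint8))
        for i in range(1,k):
            if st[i,4]>100: print('plate',st[i],np.median(P[l==i],0),cv2.minAreaRect(P[l==i][:,:2].astype(np.float32)))
        cv2.imwrite('pics/topcrop.png',cv2.resize(im[180:320,220:400,::-1],None,fx=4,fy=4,interpolation=cv2.INTER_CUBIC))
```

```text
top table z -0.0004449872724296977
red [ 17. 188.] 33 [0.754 0.811 0.068]
red [323. 243.] 35 [ 0.604 -0.109  0.091]
red [344. 242.] 29 [ 0.607 -0.169  0.091]
red [281. 244.] 26 [0.598 0.012 0.091]
red [302. 243.] 22 [ 0.602 -0.05   0.091]
red [244. 282.] 41 [0.49  0.113 0.068]
bar tip y range -0.2170858845531617 -0.10036245236089034 z 0.09244318337765567 350
bar line 0.94329095 -0.33196715 0.65860844 -0.17363122 lane yaw 1.2324082
mag 395 [[0.461, -0.103, 0.004], [0.503, -0.037, 0.069], [0.546, 0.023, 0.098]]
rack rect ((0.533872663974762, -0.03827814757823944), (0.1439465582370758, 0.12496928870677948), 2.5148470401763916)
plate [ 277  206   42   36 1366] [ 0.67390397 -0.03111582  0.00707969] ((0.6747474074363708, -0.031462445855140686), (0.10688471049070358, 0.12368147820234299), 2.5770676136016846)
plate [277 253  42  12 432] [ 0.56936192 -0.03629936  0.00671318] ((0.5693482160568237, -0.03539203479886055), (0.033188167959451675, 0.12275192886590958), 3.7075939178466797)
plate [278 296  43   5 125] [ 0.45047802 -0.04548406  0.00638902] ((0.45007869601249695, -0.04240276664495468), (0.01071411557495594, 0.12433671951293945), 2.6305994987487793)
scene table z -0.0007231069534160417
red [348. 233.] 23 [ 0.6   -0.165  0.09 ]
red [334. 242.] 32 [ 0.598 -0.107  0.088]
red [319. 250.] 34 [ 0.597 -0.049  0.089]
red [304. 260.] 34 [0.593 0.011 0.09 ]
red [307. 305.] 82 [0.485 0.12  0.067]
bar tip y range -0.22747136434103354 -0.1003507695837128 z 0.09078659722039634 284
bar line 0.94466895 -0.32802525 0.63916636 -0.16455184 lane yaw 1.236584
mag 975 [[0.267, -0.095, -0.013], [0.465, 0.009, 0.04], [0.532, 0.031, 0.068]]
```

View pics/topcrop.png

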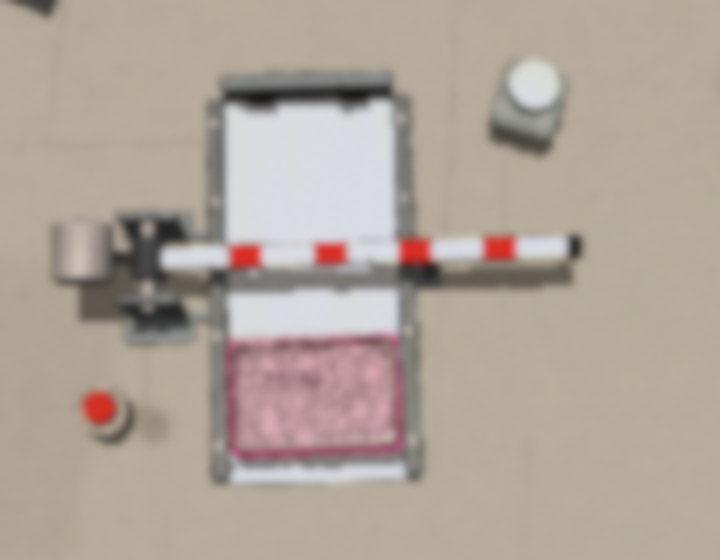

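The crop shows the arm's black tip at (575,247), the rest post at (425,272) and the rack clear of the gate. The lane origin comes out at about (0.600, -0.035) with yaw 0.049. I'll come under the free end with shut fingers tilted 45° forward.

```bash
cat > go.py <<'E'
import sys,numpy as np
from scipy.spatial.transform import Rotation as R
from plant import bot, cams, status
# usage: go.py x y z(lane frame, mm) tilt(deg) -> shift and turn in tool axes
x,y,z,t=map(float,sys.argv[1:5]); th=.049; O=np.array([.600,-.035,0])
Rl=R.from_euler('z',th); p=O+Rl.apply([x/1e3,y/1e3,z/1e3])
s=status.observe(); q=s['ee_rot']; Rc=R.from_quat(q[[1,2,3,0]])
Rt=Rl*R.from_euler('x',np.pi)*R.from_euler('y',t,degrees=True)
print('now lane mm',(Rl.inv().apply(s['tcp_pos']-O)*1e3).round(1),'t',s['time_s'],'q',s['joint_positions'].round(2),'f',s['ft_force'].round(1))
print('shift',Rc.inv().apply(p-s['tcp_pos']).round(4),'rot',(Rc.inv()*Rt).as_rotvec().round(4))
E
python3 go.py -110 -172 200 0; python3 go.py -110 -172 200 45
```

```text
now lane mm [-429.5 -588.9  221.6] t 0.1 q [ 1.24  0.47 -0.05  1.53  0.02  1.14 -0.08] f [-0.5 -0.1 -0.1]
shift [ 0.4133 -0.3241  0.0221] rot [-0.0018  0.0003  0.2518]
now lane mm [-429.5 -588.9  221.6] t 0.1 q [ 1.24  0.47 -0.05  1.53  0.02  1.14 -0.08] f [-0.5 -0.1 -0.1]
shift [ 0.4133 -0.3241  0.0221] rot [-0.1005  0.7814  0.238 ]
```

```bash
python3 nudge.py '.2 -.155 0 0 0 0;.2 -.155 0 0 0 .05;.2 -.155 0 0 0 .15;.2 -.155 0 0 0 .252;.2 -.155 0 0 0 .252' 0; python3 go.py -110 -172 200 0;python3 go.py -110 -172 200 45
```

```text
time_s: 0.6
tcp_pos: [0.3441, -0.4379, 0.2223]
ee_rot: [-0.0, 1.0, 0.023, -0.0]
ft_force: [0.8, -0.0, -0.2]
width: 0.0549
grip_force: 0.0
now lane mm [-275.3 -389.9  222.3] t 0.6 q [ 0.9   0.28 -0.09  1.81  0.03  1.05 -0.72] f [ 0.8 -0.  -0.2]
shift [ 0.1649 -0.2182  0.0223] rot [-0.0002  0.0003 -0.0021]
now lane mm [-275.3 -389.9  222.3] t 0.6 q [ 0.9   0.28 -0.09  1.81  0.03  1.05 -0.72] f [ 0.8 -0.  -0.2]
shift [ 0.1649 -0.2182  0.0223] rot [ 6.000e-04  7.857e-01 -2.100e-03]
```

```bash
python3 nudge.py '.165 -.218 .02 0 .1 0;.165 -.218 .02 0 .25 0;.165 -.218 .02 0 .4 0;.165 -.218 .02 0 .55 0;.165 -.218 .02 0 .7 0'; python3 go.py -70 -172 120 45
```

```text
time_s: 1.1
tcp_pos: [0.4698, -0.2542, 0.2071]
ee_rot: [-0.013, 0.953, 0.029, 0.302]
ft_force: [1.2, 0.4, 0.4]
width: 0.0152
grip_force: 0.0
now lane mm [-140.8 -212.6  207.1] t 1.1 q [ 1.01  0.12 -0.4   2.22 -0.84  0.46 -0.18] f [1.2 0.4 0.4]
shift [ 0.0079 -0.039   0.1125] rot [-0.0146  0.1705  0.0053]
```

```bash
python3 nudge.py '0 0 0 0 0 0;0 0 0 0 0 0' >/dev/null; python3 go.py -70 -172 100 45
```

```text
now lane mm [-140.8 -215.9  207.6] t 1.3 q [ 1.01  0.13 -0.39  2.21 -0.83  0.46 -0.19] f [0.8 0.5 0.5]
shift [-0.0036 -0.0423  0.1293] rot [-0.0131  0.1733  0.0043]
```

```bash
python3 nudge.py '0 -.042 .03 -.01 .1 0;-.004 -.042 .08 -.013 .173 .004;-.004 -.042 .129 -.013 .173 .004;-.004 -.042 .129 -.013 .173 .004;-.004 -.042 .129 -.013 .173 .004' ; python3 go.py -70 -172 30 45
python3 - <<'E'
from h import *
save('scene','pics/scene1.png')
E
```

```text
time_s: 1.8
tcp_pos: [0.5294, -0.25, 0.1686]
ee_rot: [-0.032, 0.933, 0.03, 0.357]
ft_force: [-0.2, -0.2, -0.1]
width: 0.0001
grip_force: 0.0
now lane mm [ -81.1 -211.2  168.6] t 1.8 q [ 1.33  0.37 -0.85  2.2  -1.04  0.21  0.07] f [-0.2 -0.2 -0.1]
shift [-0.0845 -0.0337  0.1122] rot [-0.0478  0.0537 -0.0044]
```

View pics/scene1.png

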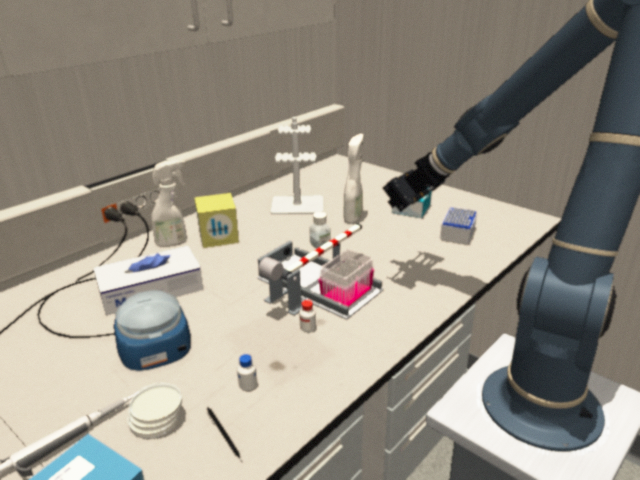

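The tool is clear to the right of the lane at about (410,190), but j5 and j6 are at their limits with the 45° tilt. I'll use 30° instead.

```bash
python3 nudge.py '0 0 0 0 -.15 0;0 0 0 0 -.27 0; 0 0 0 0 -.27 0;0 0 0 0 -.27 0'; python3 go.py -60 -172 130 30
```

```text
time_s: 2.25
tcp_pos: [0.5302, -0.2476, 0.1706]
ee_rot: [-0.025, 0.973, 0.037, 0.227]
ft_force: [1.0, -0.2, 0.2]
width: 0.0
grip_force: 0.0
now lane mm [ -80.1 -208.9  170.6] t 2.25 q [ 0.71  0.26 -0.24  2.08 -0.47  0.48 -0.62] f [ 1.  -0.2  0.2]
shift [ 0.0006 -0.0349  0.0469] rot [-0.0442  0.0645  0.0153]
```

```bash
python3 nudge.py '0 -.035 .03 -.04 .06 .015;0 -.035 .047 -.044 .064 .015;0 -.035 .047 -.044 .064 .015;0 -.035 .047 -.044 .064 .015'; python3 go.py -55 -172 33 30
```

```text
time_s: 2.65
tcp_pos: [0.5472, -0.2095, 0.1287]
ee_rot: [-0.008, 0.965, 0.023, 0.259]
ft_force: [0.2, -0.2, 0.4]
width: 0.0004
grip_force: 0.0
now lane mm [ -61.3 -171.7  128.7] t 2.65 q [ 0.69  0.31 -0.32  2.18 -0.58  0.24 -0.58] f [ 0.2 -0.2  0.4]
shift [-0.0426  0.0006  0.0859] rot [-0.0026 -0.0016 -0.0023]
```

```bash
python3 nudge.py '-.02 0 .045 0 -.03 0;-.042 0 .085 0 -.03 0;-.042 0 .085 0 -.03 0;-.042 0 .085 0 -.03 0'; python3 go.py 3 -172 33 28
```

```text
time_s: 3.05
tcp_pos: [0.5584, -0.2164, 0.0489]
ee_rot: [-0.016, 0.973, 0.025, 0.231]
ft_force: [-0.2, 0.8, 0.6]
width: 0.0002
grip_force: 0.0
now lane mm [ -50.5 -179.2   48.9] t 3.05 q [ 0.48  0.46 -0.09  2.16 -1.04  0.21 -0.11] f [-0.2  0.8  0.6]
shift [ 0.0406 -0.0065  0.0384] rot [-0.0195  0.0222 -0.003 ]
```

```bash
python3 nudge.py '0 0 0 0 -.1 0;0 0 0 0 -.1 0;0 0 0 0 -.1 0' >/dev/null; python3 go.py -40 -173 32 22
```

```text
now lane mm [ -48.6 -178.3   52.3] t 3.35 q [ 0.23  0.46  0.2   2.12 -0.84  0.35 -0.36] f [ 0.4 -0.3  0.6]
shift [ 0.0006 -0.0049  0.0221] rot [-0.0188  0.0121  0.0019]
```

```bash
python3 nudge.py '0 -.005 .022 -.018 .01 0;0 -.005 .022 -.018 .01 0;0 -.005 .022 -.018 .01 0' >/dev/null; python3 go.py 0 -173 32 22
python3 - <<'E'
from h import *
save('scene','pics/x.png')
im=cv2.imread('pics/x.png'); cv2.imwrite('pics/scene2.png',cv2.resize(im[180:320,270:470],None,fx=4,fy=4,interpolation=cv2.INTER_CUBIC))
E
```

```text
now lane mm [ -43.6 -171.9   29.7] t 3.65 q [ 0.26  0.49  0.13  2.13 -0.9   0.27 -0.31] f [0.8 0.4 1.1]
shift [0.0414 0.0011 0.014 ] rot [-0.0039  0.0062 -0.0004]
```

View pics/scene2.png

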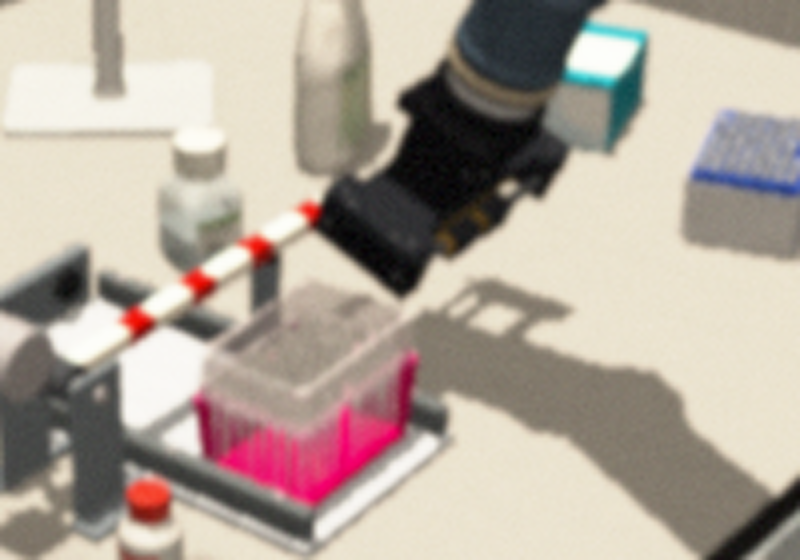

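The gripper body at (380,240) stands just right of the rack and short of the bar, with nothing in contact. Next is forward, under the bar.

```bash
python3 nudge.py '.02 0 .007 0 0 0;.04 0 .014 0 0 0;.04 0 .014 0 0 0;.04 0 .014 0 0 0'; python3 go.py 0 -173 62 22
```

```text
time_s: 4.1
tcp_pos: [0.6074, -0.2069, 0.0315]
ee_rot: [-0.006, 0.982, 0.024, 0.188]
ft_force: [-0.1, 0.1, -0.1]
width: 0.0006
grip_force: 0.0
now lane mm [  -1.  -172.1   31.5] t 4.1 q [ 0.18  0.54  0.2   2.05 -0.87  0.32 -0.39] f [-0.1  0.1 -0.1]
shift [ 0.0122  0.0009 -0.028 ] rot [-0.0028  0.0061  0.0003]
```

```bash
python3 go.py -3 -165 125 27; python3 go.py -1 -170 80 22
```

```text
now lane mm [  -1.  -172.1   31.5] t 4.1 q [ 0.18  0.54  0.2   2.05 -0.87  0.32 -0.39] f [-0.1  0.1 -0.1]
shift [ 0.0327 -0.0073 -0.0876] rot [-0.0028  0.0934  0.0002]
now lane mm [  -1.  -172.1   31.5] t 4.1 q [ 0.18  0.54  0.2   2.05 -0.87  0.32 -0.39] f [-0.1  0.1 -0.1]
shift [ 0.0179 -0.0022 -0.0451] rot [-0.0028  0.0061  0.0003]
```

```bash
python3 nudge.py '.009 -.001 -.022 0 0 0;.018 -.002 -.045 0 .03 0;.026 -.004 -.066 0 .06 0;.033 -.007 -.088 0 .09 0;.033 -.007 -.088 0 .09 0'; python3 go.py -4 -129 205 32
python3 - <<'E'
from h import *
save('scene','pics/x.png')
im=cv2.imread('pics/x.png'); cv2.imwrite('pics/scene3.png',cv2.resize(im[150:320,250:450],None,fx=3,fy=3,interpolation=cv2.INTER_CUBIC))
E
```

```text
time_s: 4.6
tcp_pos: [0.6053, -0.2006, 0.128]
ee_rot: [-0.007, 0.972, 0.024, 0.234]
ft_force: [0.1, -0.7, -0.5]
width: 0.0007
grip_force: 0.3
now lane mm [  -2.8 -165.6  128. ] t 4.6 q [ 0.11  0.37  0.28  2.07 -0.81  0.39 -0.46] f [ 0.1 -0.7 -0.5]
shift [ 0.0339 -0.0368 -0.0691] rot [-0.002   0.0866 -0.0005]
```

View pics/scene3.png

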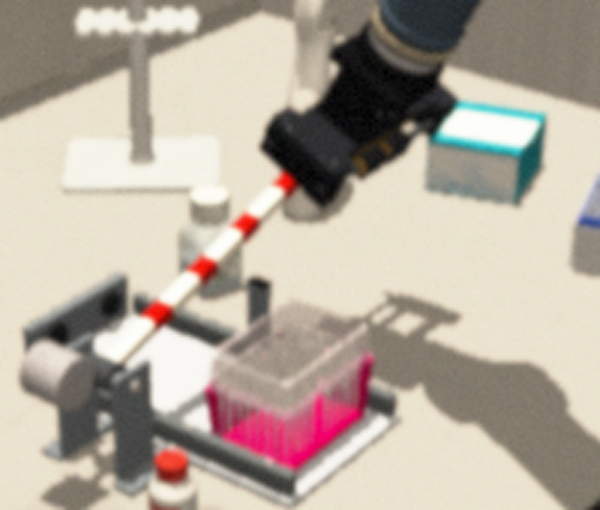

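The bar is up off its rest post at (258,295), with its free end carried at about (290,180). I carry on along the arc.

```bash
python3 nudge.py '.008 -.008 -.018 0 .02 0;.016 -.016 -.035 0 .04 0;.025 -.026 -.052 0 .06 0;.034 -.037 -.069 0 .085 0;.034 -.037 -.069 0 .085 0'; python3 go.py -4 -60 278 36
python3 - <<'E'
from h import *
im,d=save('scene','pics/x.png'); P=cloud('scene',d)
hsv=cv2.cvtColor(im,cv2.COLOR_RGB2HSV); red=((hsv[...,0]<8)|(hsv[...,0]>172))&(hsv[...,1]>150)&(hsv[...,2]>90)
m=red&(P[...,2]>.08)&(abs(P[...,0]-.6)<.05); q=P[m][:,1:].astype(np.float32)
v=cv2.fitLine(q,cv2.DIST_HUBER,0,.01,.01).ravel(); print(len(q),'angle',np.arctan2(abs(v[1]),abs(v[0])))
E
```

```text
time_s: 5.15
tcp_pos: [0.6026, -0.1624, 0.2029]
ee_rot: [-0.008, 0.962, 0.025, 0.273]
ft_force: [-2.5, -1.6, 0.4]
width: 0.0008
grip_force: 1.3
now lane mm [  -3.6 -127.3  202.9] t 5.15 q [-0.01  0.22  0.35  2.09 -0.71  0.41 -0.62] f [-2.5 -1.6  0.4]
shift [ 0.0393 -0.0676 -0.0638] rot [-0.0041  0.0749  0.0012]
185 angle 0.57232106
```

```bash
python3 nudge.py '.01 -.014 -.018 0 .02 0;.02 -.029 -.034 0 .04 0;.03 -.047 -.049 0 .06 0;.039 -.068 -.064 0 .075 0;.039 -.068 -.064 0 .075 0'; python3 go.py -4 -40 290 36
cat > ang.py <<'E'
from h import *
im,d=save('scene','pics/x.png'); P=cloud('scene',d)
hsv=cv2.cvtColor(im,cv2.COLOR_RGB2HSV); red=((hsv[...,0]<8)|(hsv[...,0]>172))&(hsv[...,1]>150)&(hsv[...,2]>90)
m=red&(P[...,2]>.08)&(abs(P[...,0]-.6)<.05); q=P[m][:,1:].astype(np.float32)
v=cv2.fitLine(q,cv2.DIST_HUBER,0,.01,.01).ravel(); v*=np.sign(v[1]); print(len(q),'angle',np.arctan2(v[1],-v[0]))
E
python3 ang.py
```

```text
time_s: 5.7
tcp_pos: [0.5999, -0.0925, 0.2779]
ee_rot: [-0.01, 0.951, 0.026, 0.309]
ft_force: [0.4, -1.3, -0.2]
width: 0.0006
grip_force: 0.0
now lane mm [ -2.9 -57.4 277.9] t 5.7 q [-0.24  0.05  0.41  2.11 -0.4   0.39 -1.03] f [ 0.4 -1.3 -0.2]
shift [ 0.0063 -0.0174 -0.0103] rot [-0.0063 -0.0005  0.004 ]
215 angle 1.0209043
```

```bash
for i in 1 2 3; do python3 nudge.py '0 0 0 0 0 0;0 0 0 0 0 0;0 0 0 0 0 0;0 0 0 0 0 0;0 0 0 0 0 0' >/dev/null; python3 ang.py; done;  python3 go.py -170 -10 200 0
```

```text
180 angle 1.9166212
175 angle 1.9209433
173 angle 1.9207379
now lane mm [ -3.9 -60.1 277. ] t 7.4 q [-0.24  0.06  0.41  2.11 -0.4   0.39 -1.03] f [ 0.6 -0.5  0.3]
shift [-0.1797 -0.0502 -0.035 ] rot [-0.0034 -0.6271  0.0011]
```

The barrier is raised at 1.92. Next I go behind the rack with the tool pointing down.

```bash
python3 nudge.py '-.045 -.012 0 0 -.12 0;-.09 -.025 -.01 0 -.25 0;-.135 -.037 -.02 0 -.38 0;-.18 -.05 -.035 0 -.5 0;-.18 -.05 -.035 0 -.627 0'; python3 nudge.py '0 0 0 0 0 0;0 0 0 0 0 0'>/dev/null; python3 go.py -168 -6 140 0
python3 - <<'E'
from h import *
im,d=save('top','pics/top1.png'); P=cloud('top',d)
hsv=cv2.cvtColor(im,cv2.COLOR_RGB2HSV); H,S=hsv[...,0],hsv[...,1]
X,Y,Z=P[...,0],P[...,1],P[...,2]
m=(H>150)&(H<178)&(S>60)&(X>.4)&(X<.6)&(abs(Y+.04)<.09)&(Z>.05)&(Z<.11)
q=P[m]-[.6,-.035,0]; x=q[:,0]*.9988+q[:,1]*.049; print(len(q),np.percentile(x,[0,2,50,98,100]))
E
```

```text
time_s: 7.9
tcp_pos: [0.4209, -0.0523, 0.1968]
ee_rot: [-0.003, 1.0, 0.026, -0.008]
ft_force: [0.8, -0.3, -0.4]
width: 0.0005
grip_force: 0.0
now lane mm [-169.1  -10.5  200.1] t 8.1 q [-0.35  0.09  0.41  2.12 -0.05  0.94 -1.44] f [ 0.3 -0.2 -0.3]
shift [ 0.0009 -0.0044  0.0601] rot [-0.0021 -0.0031  0.0018]
153 [-0.09433532 -0.08596327 -0.06226402 -0.05732001 -0.05706079]
```

```bash
python3 nudge.py '0 -.004 .04 0 0 0;0 -.004 .08 0 0 0;0 -.004 .11 0 0 0;0 -.004 .145 0 0 0;0 -.004 .145 0 0 0'; python3 nudge.py '0 0 0 0 0 0'>/dev/null; python3 go.py 31 -6 55 0
python3 - <<'E'
from h import *
save('scene','pics/x.png')
im=cv2.imread('pics/x.png'); cv2.imwrite('pics/scene4.png',cv2.resize(im[120:340,220:460],None,fx=2.5,fy=2.5,interpolation=cv2.INTER_CUBIC))
E
```

```text
time_s: 8.65
tcp_pos: [0.427, -0.0495, 0.0523]
ee_rot: [-0.001, 1.0, 0.025, -0.003]
ft_force: [-1.1, 0.1, 0.4]
width: 0.0006
grip_force: 0.0
now lane mm [-170.2   -6.3   55.5] t 8.75 q [-0.28  0.34  0.36  2.26 -0.22  0.57 -1.28] f [ 0.4  0.2 -0.3]
shift [ 2.012e-01 -1.000e-04  7.000e-04] rot [-0.0026 -0.0008  0.0011]
```

View pics/scene4.png

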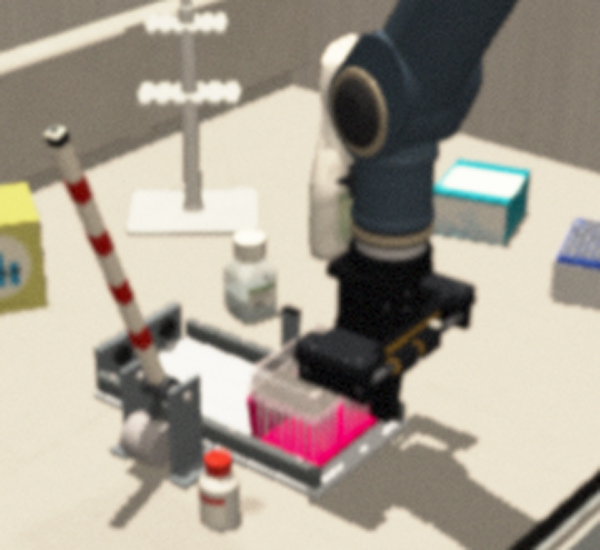

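The barrier stands raised with its tip at (57,135). The fingers are behind the rack at (385,400) and the body is above the lid. I push gently.

```bash
python3 nudge.py '.008 0 0 0 0 0;.016 0 0 0 0 0;.024 0 0 0 0 0;.032 0 0 0 0 0;.04 0 0 0 0 0'; python3 nudge.py '.01 0 0 0 0 0;.02 0 0 0 0 0;.03 0 0 0 0 0;.04 0 0 0 0 0;.05 0 0 0 0 0'; python3 go.py 31 -6 55 0
```

```text
time_s: 9.3
tcp_pos: [0.4705, -0.047, 0.055]
ee_rot: [-0.001, 1.0, 0.026, -0.0]
ft_force: [-1.6, 0.4, 2.2]
width: 0.0006
grip_force: 1.2
time_s: 9.8
tcp_pos: [0.5211, -0.0445, 0.0548]
ee_rot: [-0.001, 1.0, 0.026, 0.0]
ft_force: [-1.0, -0.0, -0.5]
width: 0.0003
grip_force: 0.8
now lane mm [-79.3  -5.6  54.8] t 9.8 q [-0.26  0.46  0.34  2.06 -0.25  0.66 -1.28] f [-1.  -0.  -0.5]
shift [ 0.1103  0.0006 -0.0002] rot [-0.0027 -0.0001  0.0021]
```

```bash
python3 nudge.py '.01 0 0 0 0 0;.02 0 0 0 0 0;.03 0 0 0 0 0;.04 0 0 0 0 0;.05 0 0 0 0 0'; python3 nudge.py '.01 0 0 0 0 0;.02 0 0 0 0 0;.03 0 0 0 0 0;.038 0 0 0 0 0;.045 0 0 0 0 0'; python3 go.py 31 -6 55 0
```

```text
time_s: 10.3
tcp_pos: [0.5709, -0.0419, 0.0548]
ee_rot: [-0.001, 1.0, 0.026, 0.0]
ft_force: [-1.5, 0.4, -0.5]
width: 0.0006
grip_force: 0.6
time_s: 10.8
tcp_pos: [0.6157, -0.0397, 0.0549]
ee_rot: [-0.001, 1.0, 0.026, 0.0]
ft_force: [-1.5, -0.1, -0.2]
width: 0.0003
grip_force: 0.8
now lane mm [15.5 -5.4 54.9] t 10.8 q [-0.25  0.58  0.34  1.84 -0.27  0.77 -1.29] f [-1.5 -0.1 -0.2]
shift [ 0.0155  0.0006 -0.0001] rot [-0.0028 -0.0001  0.0021]
```

Now small steps until the force rises.

```bash
python3 nudge.py '.003 0 0 0 0 0;.006 0 0 0 0 0;.009 0 0 0 0 0;.011 0 0 0 0 0'; python3 nudge.py '.001 0 0 0 0 0;.002 0 0 0 0 0;.003 0 0 0 0 0'|sed -n '2p;4p'; python3 nudge.py '.001 0 0 0 0 0;.002 0 0 0 0 0'|sed -n '2p;4p'; python3 go.py 31 -6 55 0
```

```text
time_s: 11.2
tcp_pos: [0.6261, -0.0392, 0.0549]
ee_rot: [-0.001, 1.0, 0.025, 0.0]
ft_force: [-2.0, -0.6, -0.5]
width: 0.0003
grip_force: 0.6
tcp_pos: [0.6289, -0.039, 0.0549]
ft_force: [-0.7, 1.0, -0.1]
tcp_pos: [0.6311, -0.0389, 0.0549]
ft_force: [-1.3, -0.1, 0.2]
now lane mm [30.8 -5.4 54.9] t 11.7 q [-0.24  0.6   0.34  1.8  -0.27  0.79 -1.29] f [-1.3 -0.1  0.2]
shift [ 0.0002  0.0006 -0.0001] rot [-0.0028 -0.0002  0.0021]
```

```bash
for i in 1 2 3; do python3 nudge.py '.001 0 0 0 0 0;.002 0 0 0 0 0'|sed -n '2p;4p';  done
```

```text
tcp_pos: [0.6331, -0.0388, 0.0549]
ft_force: [-0.6, -0.1, 1.0]
tcp_pos: [0.6351, -0.0387, 0.0549]
ft_force: [-0.8, -0.6, -0.7]
tcp_pos: [0.6369, -0.0386, 0.0549]
ft_force: [-4.6, -0.4, 2.0]
```

```bash
python3 nudge.py '.0005 0 0 0 0 0;.001 0 0 0 0 0;.001 0 0 0 0 0'|sed -n '2p;4p'; python3 nudge.py '-.005 0 0 0 0 0;-.04 0 0 0 0 0;-.08 0 0 0 0 0;-.12 0 0 0 0 0;-.16 0 0 0 0 0'|sed -n '2p;4p'; python3 nudge.py '0 0 -.05 0 0 0;0 0 -.1 0 0 0;0 0 -.1 0 0 0;0 0 -.1 0 0 0'|sed -n '2p;4p'
python3 - <<'E'
from h import *
save('scene','pics/x.png')
im=cv2.imread('pics/x.png'); cv2.imwrite('pics/scene5.png',cv2.resize(im[120:340,220:460],None,fx=2.5,fy=2.5,interpolation=cv2.INTER_CUBIC))
im,d=save('top','pics/y.png'); P=cloud('top',d)
hsv=cv2.cvtColor(im,cv2.COLOR_RGB2HSV); H,S=hsv[...,0],hsv[...,1]
X,Y,Z=P[...,0],P[...,1],P[...,2]
m=(H>150)&(H<178)&(S>60)&(X>.55)&(X<.75)&(abs(Y+.04)<.09)&(Z>.05)&(Z<.11)
q=P[m]-[.6,-.035,0]; x=q[:,0]*.9988+q[:,1]*.049; print(len(q),np.percentile(x,[0,2,50,98,100]))
E
python3 ang.py
```

```text
tcp_pos: [0.6369, -0.0386, 0.0549]
ft_force: [-4.7, -0.5, 2.5]
tcp_pos: [0.4778, -0.0469, 0.0552]
ft_force: [-0.8, 0.2, 0.8]
tcp_pos: [0.4797, -0.0468, 0.1565]
ft_force: [-0.0, -0.3, -0.5]
609 [0.04197314 0.04297166 0.09957997 0.12449547 0.12554665]
164 angle 1.9209449
```

View pics/scene5.png

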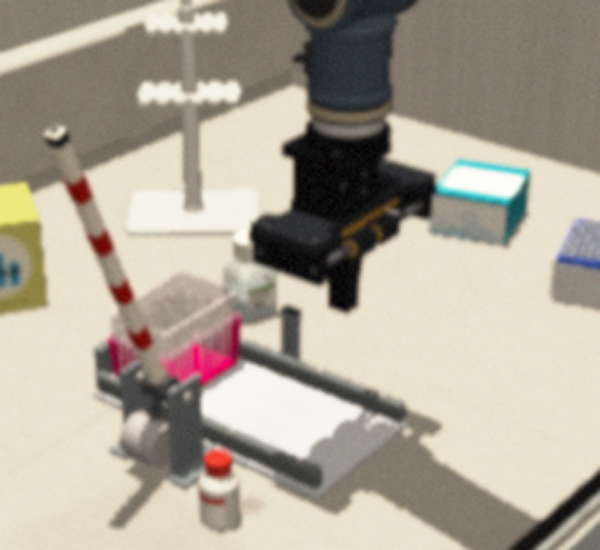

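The rack at (175,330) spans lane x from 42 to 125 mm, so it is home against the stop. The barrier is still raised at 1.92 and the robot is clear.

```bash
python3 -c "
from plant import bot, cams, status
print(bot.job_done())"
```

```text
the job is handed in; nothing more can be done
None
```

I pushed the barrier past its balance point and it stays raised at 1.92 rad with nothing touching it, and the rack is home against the end stop; the job is handed in, but no verdict was returned.

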